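Clear the front of the salt box and flip its lid open

TASK

Make the wooden salt box ready for cooking with the fingers only, gripping and lifting nothing: the cup (one of two mugs and a glass) that stands in front of the box is in the way, so push it gently sideways along the worktop, upright, until the whole front of the box is clear. Flip the box's lid up by its front lip and over past its balance point, so that it stays leaning back wide open by itself. Leave the box standing where it is, and do not disturb the other two cups or the spice jars.

Things in the scene. Friction and masses are not known exactly. Their poses are not given: they have to be found in the camera images.
- salt_box: beech salt box full of salt, 96 mm deep (x), 108 mm wide (y), 100 mm tall to the top of the lid's knob; loose, about 1.3 kg, and slides if shoved. Origin: middle of its underside; x points from its front (lid lip) to its back (hinge), y along the hinge, z up. Its front wall's outer face is at x = -42 mm and 73 mm tall; a strip along the back (x 41 to 48 mm) is 89 mm tall
- salt_box_lid (a joint): angle of the lid, rad: 0 shut, grows as the front lip rises and swings back. The lid weighs 50 g and swings freely: left alone below about 1.62 it falls shut, above about 1.72 it falls back by itself onto its stop at 1.83, where it leans open
- lid_lip (a point): middle of the lower front edge of the lid (moves with the lid). Shut: 74 mm above the worktop, at x = -48 mm in the box's frame. The lid is a flat board 88 mm from lip to hinge, 108 mm wide and 10 mm thick; the lip juts 6 mm in front of the front wall, so a fingertip held slantwise can catch it from below. A wooden knob 17 mm across and 17 mm high stands on the lid, 55 mm in front of the hinge
- lid_hinge (a point): middle of the lid's hinge line, on the box at x = 40.5 mm, 84 mm up: level with the shut lid's upper face; the hinge line runs along the box's y
- mug_1: a dark green ceramic mug, 86 mm across the cup and 96 mm tall, 118 mm long with its handle. Origin: on the underside, midway between the handle's outer edge and the far side of the cup; z up, the handle points to its own -y (handle edge 59 mm from the origin). Loose, about 0.3 kg; it narrows to about 84 mm at the foot, so a push near the rim tips it: push it low down
- mug_1_cup (a point): the middle of the underside of the green mug's cup (the round part, 86 mm across, without the handle)
- mug_2: a white ceramic mug, 91 mm across the cup and 96 mm tall, 123 mm long with its handle. Origin: on the underside, midway between the handle's outer edge and the far side of the cup; z up, the handle points to its own -y (handle edge 61 mm from the origin). Loose, about 0.3 kg; it narrows to about 68 mm at the foot, so a push near the rim tips it: push it low down
- mug_2_cup (a point): the middle of the underside of the white mug's cup (the round part, 91 mm across, without the handle)
- glass_1: clear drinking glass, 81 mm across at the rim, 69 mm at the foot, 93 mm tall, 0.22 kg, loose, to be pushed low down as well; origin: middle of its underside. In each start one of the two mugs and this glass stands 15 to 55 mm in front of the salt box, the other two stand to its left and right
- spice_jar_1: spice jar of glass with a green cap, 46 mm across, 106 mm tall, loose; origin: middle of its underside. A bystander, not to be disturbed
- spice_jar_2: spice jar of glass with a green cap, 46 mm across, 106 mm tall, loose; origin: middle of its underside. A bystander, not to be disturbed
- spice_jar_3: spice jar of glass with a green cap, 46 mm across, 106 mm tall, loose; origin: middle of its underside. A bystander, not to be disturbed
Mind the look-alikes: they are no part of the job. Leave any pink look-alike of the glass_1 alone.

How it is judged (in metres and radians):
At the end, for the whole second after the job is handed in: Each cup's middle lies more than 100 mm to the left or right of the box's centre line (in the box's own frame), so the whole 108 mm front is clear; the cups stand upright (within 0.1 rad), at rest, on the worktop; the lid rests open beyond 1.75 rad; the box is within 40 mm of where it stood ((y of mug_1_cup in the frame of salt_box above 0.1 m or y of mug_1_cup in the frame of salt_box below -0.1 m) and (y of mug_2_cup in the frame of salt_box above 0.1 m or y of mug_2_cup in the frame of salt_box below -0.1 m) and (y of glass_1 in the frame of salt_box above 0.1 m or y of glass_1 in the frame of salt_box below -0.1 m) and value of joint salt_box_lid above 1.75 rad and velocity of joint salt_box_lid between -0.05 and 0.05 rad/s and distance of salt_box from where it was at the start of the episode below 0.04 m and linear speed of salt_box below 0.02 m/s and angle between each of mug_1, mug_2, glass_1's own z axis and vertical below 0.1 rad and linear speed of each of mug_1, mug_2, glass_1 below 0.01 m/s and height (world z) of each of mug_1_cup, mug_2_cup, glass_1 above -0.01 m); the robot touches nothing.
It fails at once if a cup or the salt box was lifted (underside more than 12 mm up) (height (world z) of any of salt_box, mug_1_cup, mug_2_cup, glass_1 above 0.012 m).
It fails at once if a cup or the salt box was tipped (more than 0.3 rad) (angle between any of salt_box, mug_1_cup, mug_2_cup, glass_1's own z axis and vertical above 0.3 rad).
It fails at once if the salt box was shoved more than 40 mm (distance of salt_box from where it was at the start of the episode above 0.04 m).
It fails at once if a spice jar, or a second cup, was moved more than 30 mm (distance of each of mug_1_cup, mug_2_cup from where it was at the start of the episode above 0.03 m or distance of each of mug_1_cup, glass_1 from where it was at the start of the episode above 0.03 m or distance of each of mug_2_cup, glass_1 from where it was at the start of the episode above 0.03 m or distance of any of spice_jar_1, spice_jar_2, spice_jar_3 from where it was at the start of the episode above 0.03 m).
It fails at once if the lid, the box or a cup was pinched or forced (more than 25 N from the fingers) (contact force between the fingers and salt_box above 25 N or contact force between the fingers and mug_1 above 25 N or contact force between the fingers and mug_2 above 25 N or contact force between the fingers and glass_1 above 25 N).
It also fails if it takes over 61 s, if anything falls off the work surface, if the arm or the gripper's body presses on something with over 40 N, if the wrist force passes 120 N, or if a joint passes its speed limit or range.

ROBOT

A 6-joint arm with a two-finger parallel gripper is mounted at the origin on a cart in front of the work surface, level with it; the furniture and walls round the work are solid. World frame = base frame: x ahead of the robot, y to its left, z up, the work surface at z = 0. Lengths are in m, angles in degrees, forces in N, time in s.
With the tool pointing down it reaches from about 0.4 to 0.825 m from the base axis. Payload 7 kg.
Tool frame: the origin (TCP) lies between the finger pads; the fingertips stand 19 mm ahead of it and the grasp point (between the pads) is the TCP; z points along the fingers, y is the line along which they close (so a half turn about z gives the same grasp; the last joint's range is limited). The gripper opens to 88 mm and grips with 3 to 60 N. Pads are 19 mm wide; open, the fingers measure 130 mm over their backs; the gripper's body (78 mm by 193 mm) begins 47 mm behind the grasp point.
Start: joints at [86.293, 20.546, 0.682, 0, -70.136, -16.507], TCP at [0.233, 0.633, 0.217] pointing down, gripper open.
Joint ranges: [-176.03, 176.03], [-82.01, 121.73], [-58.28, 71.71], [-173.87, 95.51], [-174.79, -0.11], [-173.66, 173.66]. Speed limits (degrees/s): [136.94, 136.94, 172.46, 180, 180, 180].

INTERFACE

Orientations are given as [roll, pitch, yaw] about the fixed x, y, z axes, in that order (R = Rz(yaw) Ry(pitch) Rx(roll)).
In Python, from plant import r gives the robot as it stands. The module is installed in compiled form; this text tells all that it offers.
- The arm moves only by the shell command python3 -m pendant 'ROWS' [OPENING] [FORCE]. ROWS is JSON, a list of rows, each a list of 6 numbers: the shift along the tool's x, y, z in mm, then the turn, a rotation vector about the tool's x, y, z in rad. In form: [[tx, ty, tz, wx, wy, wz], ...]. A call has 1 to 20 rows; each row is the pose to reach, as a shift and turn from the pose commanded when the call began, along the tool's axes at that moment; what a row does not reach only later rows make up. A row lasts 1/8 s, in which the tool goes at most 62.5 mm and 10.7 degrees, less where a joint would pass 70% of its speed; a pose out of reach is approached as far as the arm can. A call with a gripper value outside its range is refused whole. OPENING is the finger opening in mm, from 0 to 87.6, set as the call begins (- or left out, the last holds). The fingers move at their own pace and stop on an object; FORCE is the grip in N (left out, the last holds). Time passes only in rows, so rows that repeat a pose let the fingers close. It gives the time, the measured TCP pose, the force, the opening and the grip force at its end, in the units of the state.
- r.get_state(): the state, without advancing time (a new reading comes with each control period).
- r.capture(name): name is "scene" or "top" or "wrist"; returns the picture (480x640x3 uint8, red, green, blue); there is no depth.
- r.camera_params(name): a dict with "mtx" (3x3 intrinsics, pixels), "rvec" (rotation vector, rad) and "tvec" (3), from world to camera coordinates, as OpenCV has them; the wrist camera has in their place "mount" (4x4, takes a point from camera to tool coordinates, whose origin is the TCP and whose axes are the flange's). Camera axes: x right, y down, z forward; pixel columns grow to the right and rows downward; lengths in m; the calibration is good to about 2 mm. A picture is of the moment at which its call begins: read the wrist's pose just before it. camera_params takes no time and is no camera call.
- r.close_job(): hands the job in; it is judged then, once.
The state is a dict: "time_s": time; "joints": joint angles; "qd": joint speeds; "joint_torque": joint torques, N m; "tcp_pos": TCP position; "eef_rot": TCP orientation; "contact_force": force on the tool from outside, world axes, zero at the start; "moment": the same for the moment, N m; "gripper_width": finger opening in m; "gripper_force": force on a finger pad.
Only numpy, scipy, OpenCV 4.12 (cv2) and the standard library are available. Lean on these libraries where they do the work, as an engineer would, in place of code of your own. Each camera call takes 0.05 s, during which the arm holds its last target. There are 200 camera calls.

## Working session

There is one attempt and no reset: what is moved stays moved. The work goes in short steps, Python scripts to look and compute and a shell command to move; the robot and the scene stay as the last step left them, time stands still between calls to the robot, and variables do not carry over. Pictures are saved under pics/ and viewed, at most 10 in all, crops included, and the job is handed in when it is done.

```bash
mkdir -p pics; python3 - <<'E'
from plant import r
import cv2,json,numpy as np
s=r.get_state();print({k:np.round(v,3).tolist() for k,v in s.items()})
for n in("scene","top"):
    cv2.imwrite(f"pics/{n}0.png",cv2.cvtColor(r.capture(n),cv2.COLOR_RGB2BGR))
    p=r.camera_params(n);print(n,{k:np.round(v,3).tolist() for k,v in p.items()})
p=r.camera_params("wrist");print({k:np.round(v,3).tolist() for k,v in p.items()})
E
```

```text
{'time_s': 0.0, 'joints': [86.293, 20.591, 0.632, -0.018, -70.136, -16.505], 'qd': [0.015, 0.15, 0.087, -0.057, -0.079, -0.04], 'joint_torque': [0.0, -58.272, 29.305, 6.997, 0.007, -0.0], 'tcp_pos': [0.233, 0.633, 0.216], 'eef_rot': [179.904, -0.011, -20.217], 'contact_force': [0.442, 0.824, -0.044], 'moment': [0.044, 0.042, -0.027], 'gripper_force': 0.0, 'gripper_width': 0.088}
scene {'mtx': [[612.611, 0.0, 319.422], [0.0, 612.611, 240.742], [0.0, 0.0, 1.0]], 'rvec': [2.184, -1.075, 0.437], 'tvec': [-0.432, 0.419, 0.964]}
top {'mtx': [[567.719, 0.0, 310.857], [0.0, 567.719, 241.497], [0.0, 0.0, 1.0]], 'rvec': [2.142, -2.079, 0.216], 'tvec': [-0.065, 0.648, 0.964]}
{'mtx': [[393.524, 0.0, 319.839], [0.0, 393.524, 241.643], [0.0, 0.0, 1.0]], 'mount': [[0.001, -0.966, -0.258, 0.069], [1.0, 0.001, 0.001, 0.002], [-0.001, -0.258, 0.966, -0.168], [0.0, 0.0, 0.0, 1.0]]}
```

View pics/top0.png

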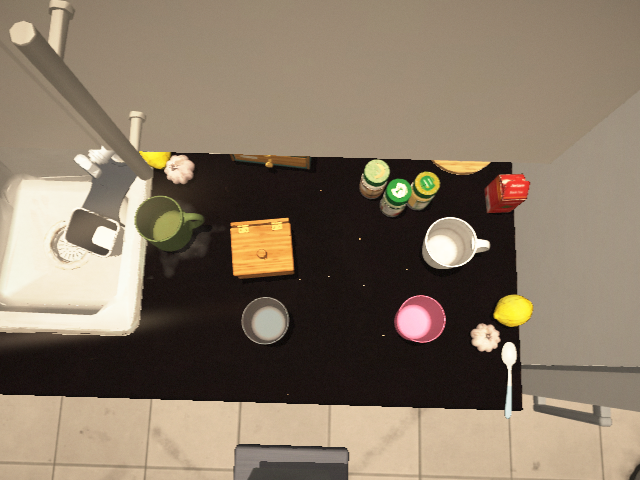

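View pics/scene0.png

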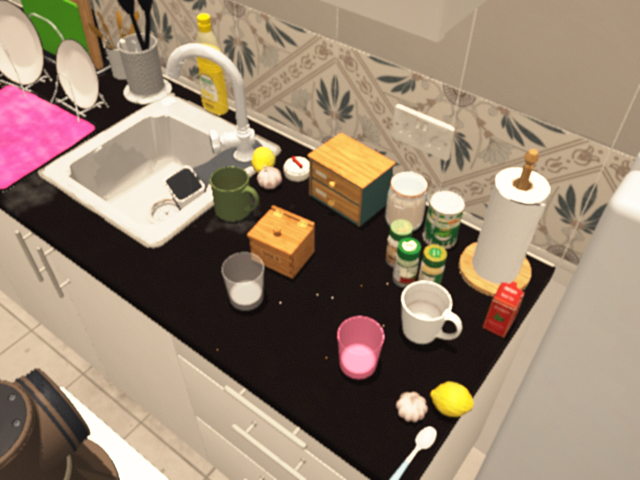

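The top view shows the box at (262,248) with its hinge away from the robot, and the clear glass in front of it at (265,321). The green mug is to the left at (165,223) and the white mug to the right at (450,243). The pink look-alike is at (420,319), and the jars are at (375..425,180). The cup in front is colourless and straight-sided with no handle, so it's the real glass_1; the pink one is to be left alone.

```bash
cat > h.py <<'E'
from plant import r
import cv2,numpy as np
def cam(n):
    p=r.camera_params(n);R=cv2.Rodrigues(np.array(p["rvec"]).reshape(3))[0]
    return np.array(p["mtx"]),R,np.array(p["tvec"]).reshape(3)
def back(n,uv,z):
    K,R,t=cam(n);d=R.T@np.linalg.inv(K)@[*uv,1];c=-R.T@t
    return c+d*(z-c[2])/d[2]
def proj(n,X):
    K,R,t=cam(n);q=K@(R@np.array(X)+t);return q[:2]/q[2]
E
python3 - <<'E'
from h import *
im=cv2.imread("pics/top0.png");sc=cv2.imread("pics/scene0.png")
a=cv2.resize(im[190:370,215:315],None,fx=3.3,fy=3.3,interpolation=2)
b=cv2.resize(sc[195:315,210:330],None,fx=3.9,fy=3.9,interpolation=2)
h=max(a.shape[0],b.shape[0]);p=lambda x:cv2.copyMakeBorder(x,0,h-x.shape[0],0,0,0)
cv2.imwrite("pics/crop.png",np.hstack([p(a),p(b)]))
f=lambda n,uv,z:print(n,uv,np.round(back(n,uv,z),3))
for uv in[(231,222),(288,219),(233,278),(294,274)]:f("top",uv,.084)
f("top",(265,321),.093);f("top",(269,323),.005)
f("top",(163,219),.096);f("top",(450,243),.096);f("top",(420,319),.09)
for uv in[(375,170),(398,188),(426,182)]:f("top",uv,.106)
f("top",(290,450),0);f("scene",(246,300),0)
E
```

```text
top (231, 222) [0.678 0.099 0.084]
top (288, 219) [ 0.686 -0.004  0.084]
top (233, 278) [0.576 0.089 0.084]
top (294, 274) [ 0.587 -0.018  0.084]
top (265, 321) [0.502 0.028 0.093]
top (269, 323) [0.505 0.028 0.005]
top (163, 219) [0.677 0.218 0.096]
top (450, 243) [ 0.648 -0.291  0.096]
top (420, 319) [ 0.514 -0.238  0.09 ]
top (375, 170) [ 0.776 -0.157  0.106]
top (398, 188) [ 0.744 -0.198  0.106]
top (426, 182) [ 0.756 -0.248  0.106]
top (290, 450) [ 0.28 -0.02  0.  ]
scene (246, 300) [0.498 0.025 0.   ]
```

View pics/crop.png

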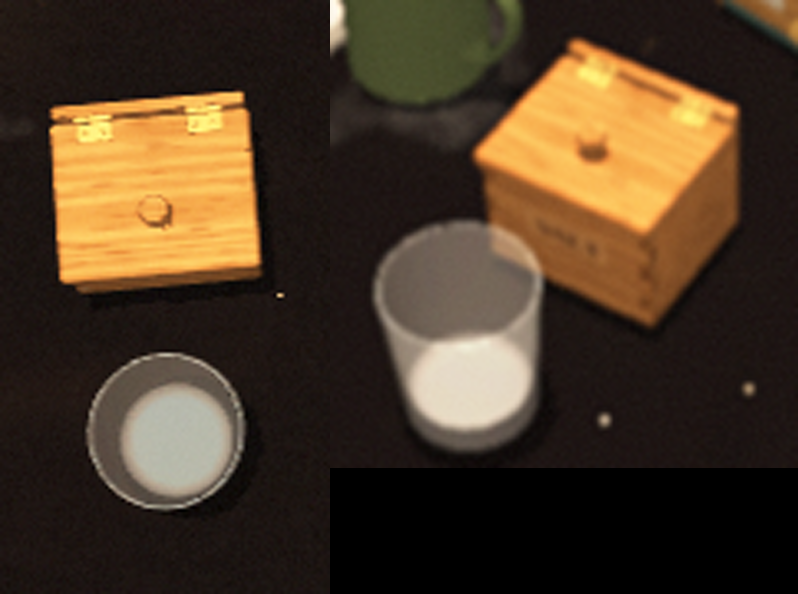

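The crop confirms the clear glass in front of the box. I'll push it to the right (−y) with closed, tilted fingers held low.

```bash
cat >> h.py <<'E'
from scipy.spatial.transform import Rotation as Ro
def cur():
    s=r.get_state();return np.array(s["tcp_pos"]),Ro.from_euler("xyz",s["eef_rot"],degrees=True),s
def tool(yaw,tilt): return Ro.from_euler("xyz",[180,0,yaw],degrees=True)*Ro.from_euler("y",tilt,degrees=True)
def rel(p,R,q=None,Q=None):
    if q is None:q,Q,_=cur()
    return np.r_[Q.inv().apply(np.array(p)-q)*1000,(Q.inv()*R).as_rotvec()]
def corner2tcp(c,R): return np.array(c)-R.apply([.0095,0,.019])
np.set_printoptions(precision=3,suppress=True)
E
python3 - <<'E'
from h import *
# box pose
b=[back("top",u,.089) for u in[(230.2,222.4),(288.6,218.2)]]
f=[back("top",u,.084) for u in[(233.8,275.2),(294.1,270.3)]]
bm=(b[0]+b[1])/2;fm=(f[0]+f[1])/2;print(b,f)
d=bm-fm;e=(b[0]-b[1]+f[0]-f[1])[:2];print("len",np.hypot(*d[:2]),"yaw",np.degrees(np.arctan2(d[1],d[0])),np.degrees(np.arctan2(-e[0],e[1])),"mid",(bm+fm)/2)
R=tool(-90,40)
t=corner2tcp([.503,.092,.020],R);print("tcp",t)
print(rel([*t[:2],.22],R),rel(t,R))
E
```

```text
[array([0.676, 0.099, 0.089]), array([ 0.687, -0.005,  0.089])] [array([0.582, 0.088, 0.084]), array([ 0.593, -0.018,  0.084])]
len 0.09458236162815084 yaw 7.388378076784652 6.190212561657475 mid [0.634 0.041 0.086]
tcp [0.503 0.111 0.028]
[433.514 396.123  -3.531  -0.423   0.607   1.166] [433.49  395.849 188.021  -0.423   0.607   1.166]
```

```bash
python3 -m pendant '[[433,396,-4,-0.423,0.607,1.166],[433,396,-4,-0.423,0.607,1.166],[433,396,-4,-0.423,0.607,1.166],[433,396,-4,-0.423,0.607,1.166],[433,396,-4,-0.423,0.607,1.166],[433,396,-4,-0.423,0.607,1.166],[433,396,-4,-0.423,0.607,1.166],[433,396,-4,-0.423,0.607,1.166],[433,396,-4,-0.423,0.607,1.166],[433,396,-4,-0.423,0.607,1.166],[433,396,-4,-0.423,0.607,1.166],[433,396,-4,-0.423,0.607,1.166],[433,396,-4,-0.423,0.607,1.166],[433,396,-4,-0.423,0.607,1.166],[433,396,-4,-0.423,0.607,1.166]]' 0 20; python3 - <<'E'
from h import *
p,Q,s=cur();print(p,Q.as_matrix()[:,2],s["joints"],s["gripper_width"])
R=tool(-90,40);t=corner2tcp([.503,.092,.020],R);print(rel(t,R))
E
```

```text
time_s: 1.98
tcp_pos: [0.5026, 0.1127, 0.2206]
eef_rot: [-180.0, -39.9, -90.0]
contact_force: [-0.3, 1.3, 0.3]
gripper_width: 0.0003
gripper_force: 0.0
[0.503 0.113 0.221] [ 0.001 -0.642 -0.767] [ 52.275  18.952 -22.45   23.348 -82.7   -62.416] 0.0002526521936215282
[-122.319   -0.305  148.209   -0.001    0.002    0.   ]
```

```bash
python3 -m pendant '[[-31,0,37,0,0,0],[-61,0,74,0,0,0],[-92,0,111,0,0,0],[-112,0,135,0,0,0],[-122,0,148,0,0,0],[-122,0,148,0,0,0]]'; python3 - <<'E'
from h import *
p,Q,s=cur();print(p,"corner",p+Q.apply([.0095,0,.019]),s["contact_force"],s["joints"])
cv2.imwrite("pics/scene1.png",cv2.cvtColor(r.capture("scene"),cv2.COLOR_RGB2BGR))
E
```

```text
time_s: 2.72
tcp_pos: [0.5026, 0.1106, 0.0285]
eef_rot: [179.9, -40.0, -90.0]
contact_force: [0.5, -0.1, 0.2]
gripper_width: 0.0005
gripper_force: 0.0
[0.503 0.111 0.029] corner [0.503 0.091 0.02 ] [ 0.46  -0.093  0.168] [ 51.634  32.02  -32.931  27.033 -61.269 -72.515]
```

View pics/scene1.png

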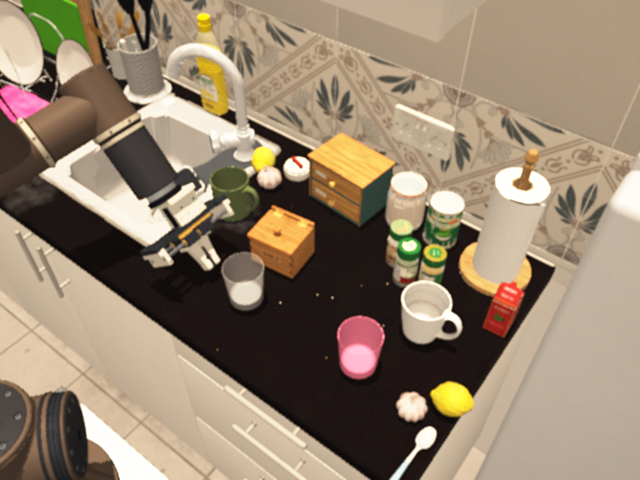

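The fingers stand just left of the glass at (243,281), with a clear path to the right. Pushing.

```bash
python3 -m pendant '[[11.5,0,9.6,0,0,0],[16.9,0,14.1,0,0,0],[22.2,0,18.6,0,0,0],[27.6,0,23.1,0,0,0],[33.7,0,28.3,0,0,0],[39.8,0,33.4,0,0,0],[46,0,38.6,0,0,0],[52.1,0,43.7,0,0,0],[58.2,0,48.9,0,0,0],[62,0,52,0,0,0],[63,0,53,0,0,0],[63,0,53,0,0,0]]'; python3 - <<'E'
from h import *
p,Q,s=cur();print(p,"corner",p+Q.apply([.0095,0,.019]),s["contact_force"])
cv2.imwrite("pics/scene2.png",cv2.cvtColor(r.capture("scene"),cv2.COLOR_RGB2BGR)[100:420,150:500])
E
```

```text
time_s: 4.28
tcp_pos: [0.5048, 0.0311, 0.0292]
eef_rot: [-179.8, -39.7, -89.9]
contact_force: [-4.9, 12.2, 8.0]
gripper_width: 0.0007
gripper_force: 0.6
[0.505 0.031 0.029] corner [0.505 0.012 0.021] [-4.85  12.248  8.002]
```

View pics/scene2.png

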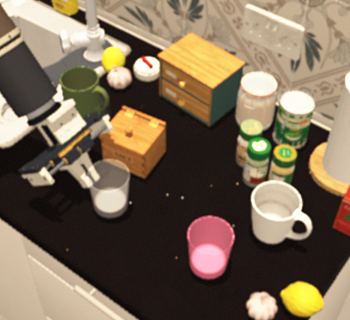

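The glass moved, but 12 N is too much for it: the gripper body (±97 mm) is brushing the left side of the box. I'll back off, rise and see where things stand.

```bash
python3 -m pendant '[[-11,0,-10,0,0,0],[-38,0,-32,0,0,0],[-61,0,-51,0,0,0],[-61,0,-51,0,0,0]]'; python3 - <<'E'
from h import *
p,Q,s=cur();print(p,s["contact_force"])
im=cv2.cvtColor(r.capture("top"),cv2.COLOR_RGB2BGR)
cv2.imwrite("pics/top3.png",cv2.resize(im[190:370,130:330],None,fx=3.3,fy=3.3,interpolation=2))
E
```

```text
time_s: 4.82
tcp_pos: [0.5031, 0.1098, 0.0281]
eef_rot: [-180.0, -39.9, -89.9]
contact_force: [-0.6, -2.0, -0.2]
gripper_width: 0.0006
gripper_force: 0.0
[0.503 0.11  0.028] [-0.607 -1.952 -0.249]
```

View pics/top3.png

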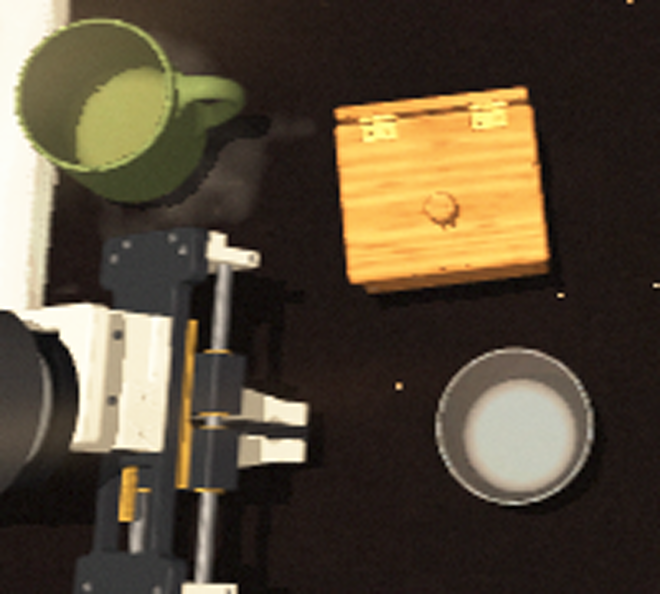

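The box has shifted only a few millimetres, with its lid front edge now running from (348,283) to (549,268). The glass stands upright at crop (515,426). Next I'll open the fingers to 60 mm and push with the forward finger only, so the body stays well in front of the box.

```bash
python3 - <<'E'
from h import *
px=lambda u,v:(130+u/3.3,190+v/3.3)
g=back("top",px(515,426),.093);print("glass",g)
b=[back("top",px(*u),.089) for u in[(334,107),(527,88)]]
f=[back("top",px(*u),.084) for u in[(348,283),(549,265)]]
bm=(b[0]+b[1])/2;fm=(f[0]+f[1])/2;d=bm-fm;e=(b[0]-b[1]+f[0]-f[1])[:2]
print(b,f,"yaw",np.degrees(np.arctan2(d[1],d[0])),np.degrees(np.arctan2(-e[0],e[1])),"mid",(bm+fm)/2,"lip",fm)
p,Q,s=cur();print("tooly",Q.as_matrix()[:,1])
R=tool(-90,40);t=corner2tcp([g[0]-.0405,.092,.020],R);print(rel(t,R), g[1]+.036-.092)
E
```

```text
glass [ 0.507 -0.008  0.093]
[array([0.676, 0.097, 0.089]), array([ 0.69 , -0.007,  0.089])] [array([0.581, 0.085, 0.084]), array([ 0.594, -0.022,  0.084])] yaw 8.218039411782673 7.202518766459132 mid [0.635 0.038 0.086] lip [0.587 0.031 0.084]
tooly [-1.    -0.     0.001]
[-2.221 36.173 -2.236  0.     0.001  0.001] -0.06356632583583796
```

```bash
python3 -m pendant '[[-2,18,-2,0,0,0],[-2,36,-2,0,0,0],[-2,36,-2,0,0,0],[-2,36,-2,0,0,0]]' 60; python3 -m pendant '[[15,0,13,0,0,0],[34,0,29,0,0,0],[42,0,35.4,0,0,0],[46,0,38.6,0,0,0],[52.1,0,43.7,0,0,0],[58.2,0,48.9,0,0,0],[64.4,0,54,0,0,0],[70.5,0,59.2,0,0,0]]'; python3 -c "
from h import *
p,Q,s=cur();print(p,'corner',p+Q.apply([.0095,0,.019]),s['contact_force'],s['gripper_width'])"
```

```text
time_s: 5.38
tcp_pos: [0.4668, 0.1109, 0.0291]
eef_rot: [-180.0, -39.9, -90.0]
contact_force: [-0.3, 0.3, -0.3]
gripper_width: 0.0348
gripper_force: 0.0
time_s: 6.38
tcp_pos: [0.4671, 0.0188, 0.0287]
eef_rot: [-179.9, -39.9, -90.0]
contact_force: [-0.3, 1.5, 1.6]
gripper_width: 0.0602
gripper_force: 0.9
[0.467 0.019 0.029] corner [ 0.467 -0.001  0.02 ] [-0.341  1.475  1.59 ] 0.06020822891397755
```

```bash
python3 -m pendant '[[5,0,4.2,0,0,0],[11,0,9.2,0,0,0],[17,0,14.3,0,0,0],[23,0,19.3,0,0,0],[29,0,24.3,0,0,0],[35,0,29.4,0,0,0],[41,0,34.4,0,0,0],[47,0,39.4,0,0,0],[53,0,44.5,0,0,0],[59,0,49.5,0,0,0],[62.5,0,52.4,0,0,0],[63.5,0,53.3,0,0,0],[63.5,0,53.3,0,0,0]]'; python3 -c "
from h import *
p,Q,s=cur();print(p,'corner',p+Q.apply([.0095,0,.019]),s['contact_force'],s['gripper_width'])
cv2.imwrite('pics/top4.png',cv2.cvtColor(r.capture('top'),cv2.COLOR_RGB2BGR)[150:390,130:490])"
```

```text
time_s: 8.0
tcp_pos: [0.4666, -0.0644, 0.0285]
eef_rot: [-180.0, -39.9, -90.0]
contact_force: [-0.7, 0.0, 0.1]
gripper_width: 0.0602
gripper_force: 0.3
[ 0.467 -0.064  0.029] corner [ 0.467 -0.084  0.02 ] [-0.679  0.008  0.14 ] 0.06022050336673432
```

View pics/top4.png

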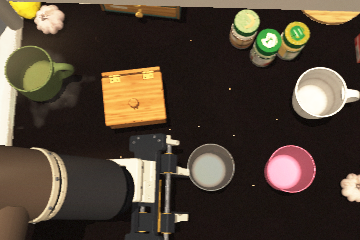

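The glass now stands at crop (211,168), clear of the box front and of the pink look-alike at (290,169). Next I'll withdraw and set up the slanted approach to the lid lip.

```bash
cat >> h.py <<'E'
YAW=7.7;O=np.array([.635,.038,0]);B=Ro.from_euler("z",YAW,degrees=True)
def bx(c): return O+B.apply(np.array(c))
E
python3 -m pendant '[[-15,0,-12,0,0,0],[-15,0,-70,0,0,0],[20,0,-150,0,0,0],[60,0,-180,0,0,0],[80,0,-190,0,0,0],[80,0,-190,0,0,0]]' 0; python3 - <<'E'
from h import *
g=back("top",(341,318),.093);print("glass",g,"boxframe",B.inv().apply(g-O))
p,Q,s=cur();print(p)
R=tool(YAW,58)
t=corner2tcp(bx([-.1,.01,.16]),R);print("target",t,rel(t,R))
E
```

```text
time_s: 8.8
tcp_pos: [0.4671, -0.0033, 0.2273]
eef_rot: [-179.8, -39.7, -90.2]
contact_force: [-0.1, -0.4, 0.1]
gripper_width: 0.0057
gripper_force: 0.0
glass [ 0.511 -0.102  0.093] boxframe [-0.141 -0.122  0.093]
[ 0.467 -0.003  0.227]
target [0.514 0.032 0.162] [-68.713 -46.323  27.976   1.287   0.235  -1.127]
```

```bash
python3 - <<'E'
from h import *
R=tool(YAW,58);t=corner2tcp(bx([-.1,.032,.18]),R);print("target",t,rel(t,R))
E
```

```text
target [0.511 0.053 0.182] [-72.69  -43.437  -1.347   1.287   0.235  -1.127]
```

```bash
python3 -m pendant '[[-73,-43,-1,1.287,0.235,-1.127],[-73,-43,-1,1.287,0.235,-1.127],[-73,-43,-1,1.287,0.235,-1.127],[-73,-43,-1,1.287,0.235,-1.127],[-73,-43,-1,1.287,0.235,-1.127],[-73,-43,-1,1.287,0.235,-1.127],[-73,-43,-1,1.287,0.235,-1.127],[-73,-43,-1,1.287,0.235,-1.127],[-73,-43,-1,1.287,0.235,-1.127],[-73,-43,-1,1.287,0.235,-1.127],[-73,-43,-1,1.287,0.235,-1.127],[-73,-43,-1,1.287,0.235,-1.127],[-73,-43,-1,1.287,0.235,-1.127],[-73,-43,-1,1.287,0.235,-1.127]]'; python3 - <<'E'
from h import *
p,Q,s=cur();c=p+Q.apply([.0095,0,.019]);print(p,s["joints"],s["contact_force"],"C box",B.inv().apply(c-O),Q.as_matrix()[:,2])
R=tool(YAW,58)
for c in([-.1,.032,.18],[-.1,.032,.062],[-.060,.032,.062],[-.046,.032,.062]):
  t=corner2tcp(bx(c),R);print(c,rel(t,R))
E
```

```text
time_s: 10.55
tcp_pos: [0.5732, 0.0864, 0.3917]
eef_rot: [179.1, -52.2, 7.8]
contact_force: [-0.4, -0.1, -0.6]
gripper_width: 0.0009
gripper_force: 0.0
[0.573 0.086 0.392] [  6.893 -20.494 -58.271  95.477  -0.199  -4.939] [-0.391 -0.123 -0.569] C box [-0.034  0.056  0.388] [ 0.785  0.091 -0.612]
[-0.1, 0.032, 0.18] [-206.451   22.966   76.23     0.015    0.101    0.001]
[-0.1, 0.032, 0.062] [-299.735   21.842  148.485    0.015    0.101    0.001]
[-0.06, 0.032, 0.062] [-275.239   21.399  180.104    0.015    0.101    0.001]
[-0.046, 0.032, 0.062] [-266.665   21.245  191.17     0.015    0.101    0.001]
```

The arm ran into its joint limits (j3, j4 and j5). I'll fit a quick kinematic model from the poses seen so far and use it to find a feasible slant.

```bash
cat > kin.py <<'E'
from h import *
from scipy.optimize import least_squares
E_=lambda a,d:Ro.from_euler(a,d,degrees=True)
def fk(j,P):
    z0,L2,L3,a3,d5,L6,sg,c6,a1=P
    A=E_("z",j[0]);p=A.apply([a1,0,z0]);A=A*E_("y",j[1]);p=p+A.apply([0,0,L2])
    A=A*E_("y",-j[2]);p=p+A.apply([L3,0,a3]);A=A*E_("x",S4*j[3]);p=p+A.apply([0,d5,0])
    A=A*E_("y",-j[4]);p=p+A.apply([L6,0,0]);A=A*E_("x",sg*j[5]+c6)
    return p,A*Ro.from_matrix([[0,0,1],[0,-1,0],[1,0,0]])
S4=1
D=[([86.293,20.591,.632,-.018,-70.136,-16.505],[.233,.633,.2165],E_("xyz",[179.904,-.011,-20.217])),
([52.275,18.952,-22.45,23.348,-82.7,-62.416],[.5026,.1127,.2206],E_("xyz",[-180,-39.9,-90])),
([51.634,32.02,-32.931,27.033,-61.269,-72.515],[.5026,.1106,.0285],E_("xyz",[179.9,-40,-90])),
([6.893,-20.494,-58.271,95.477,-.199,-4.939],[.5732,.0864,.3917],E_("xyz",[179.1,-52.2,7.8]))]
def fit():
    global S4;best=None
    for S4_ in(1,-1):
      for sg in(1,-1):
       for c0 in(0,90,180,-90):
        S4=S4_
        def res(v):
            o=[]
            for j,p,R in D:
                q,A=fk(j,[*v[:6],sg,v[6]*100,v[7]]);o+=[*(q-p),*(.3*(A.inv()*R).as_rotvec())]
            return o
        s=least_squares(res,[.2,.4,.4,0,-.15,.3,c0/100,0])
        if best is None or s.cost<best[0]:best=(s.cost,S4,[*s.x[:6],sg,s.x[6]*100,s.x[7]],np.abs(s.fun).max())
    S4=best[1];return best
E
python3 - <<'E'
from kin import *
print(fit())
E
```

```text
(np.float64(2.3414880135316976e-07), -1, [np.float64(0.19906347851450643), np.float64(0.6016697859894181), np.float64(0.4644073653041587), np.float64(0.0005393298858479263), np.float64(-0.19169023342949215), np.float64(0.3879318198010741), -1, np.float64(90.01050997117628), np.float64(-0.0009162104456616369)], np.float64(0.0004048150653313375))
```

```bash
cat >> kin.py <<'E'
P=fit()[2]
lo=np.array([-176.03,-82.01,-58.28,-173.87,-174.79,-173.66]);hi=np.array([176.03,121.73,71.71,95.51,-.11,173.66])
def ik(p,R,j0,m=2):
    f=lambda j:[*(lambda q,A:[*(q-p),*(.3*(A.inv()*R).as_rotvec())])(*fk(j,P))]
    s=least_squares(f,np.clip(j0,lo+m+.1,hi-m-.1),bounds=(lo+m,hi-m),x_scale=50);return s.x,np.abs(s.fun).max()
E
cat > s.py <<'E'
from kin import *
rng=np.random.default_rng(0)
for yo in(0,-25,25):
 for b in(58,50,42,35,28):
  R=tool(YAW+yo,b);sol=[]
  for k in range(14):
    j,e=ik(corner2tcp(bx([-.046,.032,.06]),R),R,rng.uniform([-60,-40,-58,-170,-150,-170],[90,90,60,90,0,170]))
    if e<2e-3 and not any(np.abs(j-x).max()<5 for x,_ in sol):
      j2,e2=ik(corner2tcp(bx([.045,.032,.165]),R),R,j)
      sol.append((j,0));print(yo,b,np.round(j),"end",np.round(j2),round(e2,4))
E
python3 s.py
```

```text
0 58 [ -31.   24.  -56. -136.  -51.  -98.] end [  -7.    6.  -31. -111.  -13. -151.] 0.0
0 50 [ -18.   12.  -44. -122.  -23. -129.] end [   3.    6.  -29.  -95.   -3. -172.] 0.0292
25 58 [ -27.   21.  -35.  -95.  -47. -131.] end [ -12.   11.  -23.  -80.  -37. -164.] 0.0
25 50 [ -15.   15.  -32.  -83.  -35. -153.] end [  -8.   10.  -22.  -74.  -33. -172.] 0.0231
25 35 [ 12.  10. -33. -40. -18. 145.] end [ 15.   8. -23. -22. -27. 125.] 0.0
25 28 [ 19.  10. -36. -20. -18. 121.] end [ 18.   9. -22. -13. -33. 114.] 0.0
```

```bash
cat > path.py <<'E'
from kin import *
def lidpath(y,n=12):
    o=[]
    for th in np.linspace(0,102,n):
        t=np.radians(th);s=.085-.010*min(1,th/40)
        o.append([.0405-s*np.cos(t)-.010*np.sin(t),y,.084+s*np.sin(t)-.010*np.cos(t)])
    return o
E
cat > s2.py <<'E'
from path import *
for y in(-.025,0):
 for yo in(0,8,15,20,25,30):
  for b in(25,30,35,40):
   j=np.array([20,10,-20,0,-60,100.]);ok=True;R=None;J=[]
   way=[([-.1,y,.2],t) for t in np.arange(0,b+1,5)]+[([-.1,y,.06],b),([-.046,y,.06],b)]+[(c,b) for c in lidpath(y)]
   for k,(c,t) in enumerate(way):
     R=tool(YAW+yo,t);j,e=ik(corner2tcp(bx(c),R),R,j);J.append(j)
     if e>2e-3: ok=False;break
   J=np.array(J);print(y,yo,b,ok,k,"min/max",np.round(J.min(0)),np.round(J.max(0)),"step",np.round(np.abs(np.diff(J,axis=0)).max()) if len(J)>1 else 0) if ok else None
E
python3 s2.py
```

```text
-0.025 15 25 True 19 min/max [ 16.  -7. -46.  -7. -66.  92.] [ 21.  10. -17.  -0. -14. 102.] step 22.0
-0.025 15 30 True 20 min/max [ 15.  -9. -47. -16. -66.  92.] [ 21.   9. -17.  -0.  -9. 111.] step 21.0
-0.025 15 35 True 21 min/max [ 12. -11. -43. -34. -66.  92.] [ 21.   9. -17.  -0. -11. 132.] step 34.0
-0.025 15 40 True 22 min/max [  0. -12. -45. -57. -66.  92.] [ 21.  10. -17.  -0. -14. 163.] step 60.0
-0.025 20 25 True 19 min/max [ 14.  -6. -41. -15. -66.  97.] [ 21.  11. -17.  -0. -19. 116.] step 19.0
-0.025 20 30 True 20 min/max [ 12.  -8. -40. -27. -66.  97.] [ 21.  10. -17.  -0. -17. 129.] step 19.0
-0.025 20 35 True 21 min/max [  5.  -9. -37. -42. -66.  97.] [ 21.  10. -17.  -0. -19. 149.] step 32.0
-0.025 20 40 True 22 min/max [ -4.  -9. -37. -58. -66.  97.] [ 21.  11. -17.  -0. -22. 172.] step 43.0
-0.025 25 25 True 19 min/max [ 12.  -5. -37. -21. -66. 102.] [ 21.  12. -17.  -0. -24. 128.] step 18.0
-0.025 25 30 True 20 min/max [  8.  -6. -36. -32. -66. 102.] [ 21.  11. -17.  -0. -23. 142.] step 20.0
-0.025 25 35 True 21 min/max [  1.  -7. -34. -46. -66. 102.] [ 21.  11
[... 915 characters left out ...]
42.] step 34.0
0 20 40 True 22 min/max [  0. -11. -41. -58. -66.  94.] [ 23.  10. -18.   0. -19. 168.] step 51.0
0 25 25 True 19 min/max [ 15.  -6. -39. -18. -66.  99.] [ 23.  11. -18.   0. -21. 122.] step 19.0
0 25 30 True 20 min/max [ 12.  -7. -38. -30. -66.  99.] [ 23.  10. -18.   0. -20. 136.] step 20.0
0 25 35 True 21 min/max [  6.  -8. -36. -44. -66.  99.] [ 23.  10. -18.   0. -22. 155.] step 31.0
0 30 25 True 19 min/max [ 13.  -4. -36. -23. -66. 104.] [ 23.  12. -16.   0. -26. 133.] step 17.0
0 30 30 True 20 min/max [  9.  -5. -35. -34. -66. 104.] [ 23.  11. -17.   0. -26. 147.] step 20.0
0 30 35 True 21 min/max [  1.  -6. -33. -47. -66. 104.] [ 23.  12. -18.   0. -28. 164.] step 27.0
```

```bash
cat > s3.py <<'E'
from path import *
y=.02
for yo in(15,18,22):
  for b in(30,33,36):
   j=np.array([20,10,-20,0,-60,100.]);J=[];ok=True
   way=[([-.06,y,.2],t) for t in np.arange(0,b+1,3)]+[([-.06,y,.06],b),([-.046,y,.06],b)]+[(c,b) for c in lidpath(y)]
   for c,t in way:
     R=tool(YAW+yo,t);j,e=ik(corner2tcp(bx(c),R),R,j,1);J.append(j);ok&=e<2e-3
   J=np.array(J);print(yo,b,ok,np.round(J.min(0)),np.round(J.max(0)),np.round(J[-len(lidpath(y))-1]))
p,Q,s=cur();R=tool(YAW+18,0)
print(rel([.48,.08,.28],R))
j=np.array(s["joints"])
q,A=fk(j,P);v=(A.inv()*R).as_rotvec()
for f in np.linspace(.1,1,10):
  j,e=ik(q+f*(np.array([.48,.08,.28])-q),A*Ro.from_rotvec(f*v),j,.2);print(np.round(j),round(e,4))
E
python3 s3.py
```

```text
15 30 False [ 21.  -6. -52.  -2. -67.  76.] [ 26.  10. -13.  14.  -1.  93.] [ 24.   8. -51.   7.  -1.  82.]
15 33 False [ 21.  -7. -52.  -9. -67.  77.] [ 26.  10. -13.  12.  -1.  98.] [ 24.   9. -47.  -8.  -1.  97.]
15 36 False [ 21.  -8. -50. -22. -67.  81.] [ 26.  10. -13.   8.  -1. 112.] [ 22.   9. -44. -21.  -1. 111.]
18 30 True [ 20.  -5. -45. -11. -67.  91.] [ 24.  10. -13.   0.  -8. 104.] [ 22.   9. -43. -11.  -9. 104.]
18 33 True [ 19.  -6. -43. -20. -67.  91.] [ 24.  10. -13.   0.  -7. 114.] [ 21.   9. -41. -20.  -8. 114.]
18 36 True [ 17.  -7. -42. -34. -67.  91.] [ 24.  10. -13.   0.  -9. 130.] [ 17.   9. -38. -34.  -9. 130.]
22 30 True [ 17.  -4. -39. -22. -67.  95.] [ 24.  10. -13.   0. -15. 121.] [ 18.   9. -37. -22. -15. 121.]
22 33 True [ 16.  -5. -37. -31. -67.  95.] [ 24.  10. -13.   0. -15. 132.] [ 16.   9. -36. -31. -15. 132.]
22 36 True [ 12.  -6. -36. -42. -67.  95.] [ 24.  10. -13.   0. -16. 145.] [ 12.   9. -34. -41. -16. 145.]
[-145.394   -6.189   -5.421    0.157   -0.902   -0.298]
[  8. -19. -58.  92.  -0.  -1.] 0.0185
[ 38. -20. -48.  40. -30.  34.] 0.0
[ 40. -18. -42.  30. -37.  45.] 0.0
[ 39. -16. -37.  22. -43.  53.] 0.0
[ 38. -14. -32.  15. -49.  61.] 0.0
[ 37. -11. -28.  11. -54.  67.] 0.0
[ 36.  -8. -25.   7. -59.  72.] 0.0
[ 35.  -6. -22.   4. -64.  76.] 0.0
[ 34.  -3. -19.   2. -69.  80.] 0.0
[ 33.   0. -16.   0. -73.  83.] 0.0
```

Choosing yaw +20 relative to the box and 32° tilt. First the tool goes to straight down.

```bash
python3 -m pendant '[[-145,-6,-5,0.157,-0.902,-0.298],[-145,-6,-5,0.157,-0.902,-0.298],[-145,-6,-5,0.157,-0.902,-0.298],[-145,-6,-5,0.157,-0.902,-0.298],[-145,-6,-5,0.157,-0.902,-0.298],[-145,-6,-5,0.157,-0.902,-0.298],[-145,-6,-5,0.157,-0.902,-0.298],[-145,-6,-5,0.157,-0.902,-0.298],[-145,-6,-5,0.157,-0.902,-0.298],[-145,-6,-5,0.157,-0.902,-0.298],[-145,-6,-5,0.157,-0.902,-0.298],[-145,-6,-5,0.157,-0.902,-0.298]]' >/dev/null; python3 - <<'E'
from h import *
p,Q,s=cur();print(p,s["time_s"],s["joints"],Q.as_euler("xyz",degrees=True))
R=tool(YAW+20,32);print(rel(corner2tcp(bx([-.062,.02,.16]),R),R))
E
```

```text
[0.481 0.08  0.278] 12.05 [ 32.688   0.55  -16.274   0.072 -73.391  83.024] [179.906   0.205  25.732]
[ 49.904  67.117 107.339   0.011   0.562  -0.033]
```

```bash
python3 -m pendant '[[12,17,27,0.003,0.14,-0.008],[25,34,54,0.006,0.281,-0.016],[37,50,80,0.008,0.42,-0.025],[50,67,107,0.011,0.562,-0.033],[50,67,107,0.011,0.562,-0.033],[50,67,107,0.011,0.562,-0.033]]' >/dev/null; python3 - <<'E'
from h import *
p,Q,s=cur();c=p+Q.apply([.0095,0,.019]);print(s["time_s"],s["joints"],"C box",B.inv().apply(c-O),Q.as_euler("xyz",degrees=True))
R=tool(YAW+20,32)
for c in([-.062,.02,.06],[-.058,.02,.06]):print(rel(corner2tcp(bx(c),R),R))
cv2.imwrite("pics/scene5.png",cv2.cvtColor(r.capture("scene"),cv2.COLOR_RGB2BGR)[100:420,100:500])
E
```

```text
12.8 [ 21.84   -3.041 -39.316  -8.474 -21.917 102.841] C box [-0.062  0.02   0.163] [-179.965  -32.163   27.706]
[-54.997  -0.065  87.069  -0.001  -0.003   0.   ]
[-51.815   1.305  89.069  -0.001  -0.003   0.   ]
```

View pics/scene5.png

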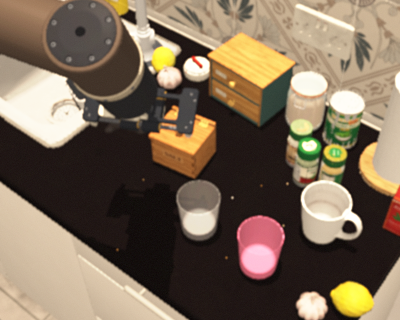

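The glass at (199,210) in the crop is clear of the gripper. The hand is in front of the box, so I'll descend in front of the lip.

```bash
python3 -m pendant '[[-14,0,22,0,0,0],[-28,0,44,0,0,0],[-42,0,66,0,0,0],[-50,0,79,0,0,0],[-55,0,87,0,0,0],[-55,0,87,0,0,0]]'; python3 - <<'E'
from h import *
p,Q,s=cur();c=p+Q.apply([.0095,0,.019]);print("C box",B.inv().apply(c-O))
R=tool(YAW+20,32);print("1mm fwd/up",rel(p+bx([.001,0,0])-O,Q),rel(p+[0,0,.001],Q))
E
```

```text
time_s: 13.6
tcp_pos: [0.5557, 0.0417, 0.0705]
eef_rot: [-179.9, -32.2, 27.7]
contact_force: [-0.9, 0.4, 0.5]
gripper_width: 0.0007
gripper_force: 0.0
C box [-0.061  0.021  0.06 ]
1mm fwd/up [0.795 0.343 0.5   0.    0.    0.   ] [ 0.532 -0.001 -0.847  0.     0.     0.   ]
```

```bash
python3 -m pendant '[[3.2,1.4,2,0,0,0],[6.4,2.7,4,0,0,0],[8,3.4,5,0,0,0],[8,3.4,5,0,0,0]]'; python3 -m pendant '[[1,0.4,0.6,0,0,0],[1.6,0.7,1,0,0,0],[1.6,0.7,1,0,0,0]]'
```

```text
time_s: 14.1
tcp_pos: [0.5652, 0.0422, 0.0705]
eef_rot: [-179.9, -32.2, 27.7]
contact_force: [0.4, 0.1, 0.2]
gripper_width: 0.0006
gripper_force: 0.0
time_s: 14.48
tcp_pos: [0.567, 0.0424, 0.0703]
eef_rot: [-179.9, -32.2, 27.7]
contact_force: [-0.1, -0.5, -0.5]
gripper_width: 0.0003
gripper_force: 0.0
```

```bash
python3 -m pendant '[[0.8,0.3,0.5,0,0,0],[1.6,0.7,1,0,0,0],[1.6,0.7,1,0,0,0]]'; python3 -m pendant '[[0.8,0.3,0.5,0,0,0],[1.6,0.7,1,0,0,0],[1.6,0.7,1,0,0,0]]'
```

```text
time_s: 14.85
tcp_pos: [0.569, 0.0427, 0.0703]
eef_rot: [-179.9, -32.2, 27.7]
contact_force: [-0.5, -0.2, 0.5]
gripper_width: 0.0002
gripper_force: 0.0
time_s: 15.22
tcp_pos: [0.5711, 0.0429, 0.0703]
eef_rot: [-179.9, -32.2, 27.7]
contact_force: [-0.7, -0.1, -0.4]
gripper_width: 0.0001
gripper_force: 0.0
```

```bash
python3 -m pendant '[[0.8,0.3,0.5,0,0,0],[1.6,0.7,1,0,0,0],[1.6,0.7,1,0,0,0]]'; python3 -m pendant '[[0.8,0.3,0.5,0,0,0],[1.6,0.7,1,0,0,0],[1.6,0.7,1,0,0,0]]'; python3 - <<'E'
from h import *
im=cv2.cvtColor(r.capture("wrist"),cv2.COLOR_RGB2BGR);im2=cv2.cvtColor(r.capture("top"),cv2.COLOR_RGB2BGR)
cv2.imwrite("pics/w6.png",np.hstack([cv2.resize(im,(480,360)),cv2.resize(im2[200:320,210:310],(300,360),interpolation=2)]))
E
```

```text
time_s: 15.6
tcp_pos: [0.573, 0.0432, 0.0703]
eef_rot: [-179.9, -32.2, 27.7]
contact_force: [-0.1, -0.2, 0.3]
gripper_width: -0.0
gripper_force: 0.0
time_s: 15.98
tcp_pos: [0.575, 0.0435, 0.0703]
eef_rot: [-179.9, -32.2, 27.7]
contact_force: [0.1, -0.9, -0.9]
gripper_width: 0.0004
gripper_force: 0.0
```

View pics/w6.png

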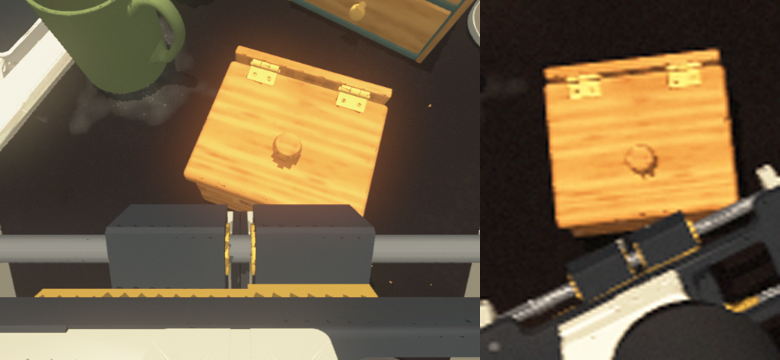

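Still no contact. I'll check the true fingertip location from picture top3, where the tips are at crop (308,430) and the TCP was at (0.503,0.110,0.028).

```bash
python3 - <<'E'
from h import *
px=lambda u,v:(130+u/3.3,190+v/3.3)
for z in(0,.02,.03):print(z,[back("top",px(*u),z) for u in[(308,403),(308,425),(306,462)]])
print(proj("top",[.503,.091,.02]),px(308,432))
p,Q,s=cur();print("C",B.inv().apply(p+Q.apply([.0095,0,.019])-O))
E
```

```text
0 [array([0.523, 0.116, 0.   ]), array([0.51 , 0.115, 0.   ]), array([0.489, 0.115, 0.   ])]
0.02 [array([0.521, 0.112, 0.02 ]), array([0.509, 0.112, 0.02 ]), array([0.488, 0.111, 0.02 ])]
0.03 [array([0.52 , 0.111, 0.03 ]), array([0.508, 0.11 , 0.03 ]), array([0.488, 0.11 , 0.03 ])]
[234.298 322.393] (223.33333333333334, 320.9090909090909)
C [-0.042  0.02   0.059]
```

```bash
python3 - <<'E'
from h import *
im=cv2.imread("pics/scene1.png",0)
R=tool(-90,40);p=np.array([.5026,.1106,.0285])
for k in(0,.01,.019):
  for y in(-.011,.011):print(k,y,proj("scene",p+R.apply([0,y,k])))
print(im[244:280:2,186:240:3])
E
```

```text
0 -0.011 [219.156 266.931]
0 0.011 [211.691 273.352]
0.01 -0.011 [221.814 270.778]
0.01 0.011 [214.391 277.221]
0.019 -0.011 [224.196 274.225]
0.019 0.011 [216.811 280.687]
[[109  41 115 175 173 168 179 180 164  16  14  13  15  12  10  13  22  24]
 [ 89  96 169 179 179 144 148 179 178  50   9  14  16  14  14  13  14  22]
 [164 174 179 178 180 136  75 178 187 156  10  14  12  13  12  14  10  19]
 [166 166 177 180 179 175  54 156 235 243  19  14  13  13  12  11  11  12]
 [ 52 146 168 180 179 178 128  96 240 247  84  11  17  16  14  11  30  61]
 [ 11  70 163 170 180 179 187  48 181 245 188  11  19  19  15  49 108 117]
 [ 12  15 114 167 177 189 244  47 123 245 245  46  22  14  59 119 107 102]
 [ 12  11  32 148 166 232 246 124  59 242 246 168  13  35 106 101 102 104]
 [ 11  15  10  68 162 202 244 243 133 170 247 198  11 104  99  96 101 101]
 [ 15  11  11  16 118 167 232 244 232  69 226  87  40 111  97  98 102 102]
 [ 12  14  15   8  39 153 183 244 247  92  79  13  80  94  96 100 100 105]
 [ 16  13  14  13  10 108 167 231 245 116  16  11 105  91  95  98 101 102]
 [ 18  15  16  12  12  39 155 183 200  38  11  10 126  91  95  97 100 101]
 [ 16  10  15  14  14  10  81  88  59  13  12  16 133  89  94  98 101 102]
 [ 14  10  14  14  13  13  14  10  10  14  10  20 124  89  95  96 102 102]
 [ 14  12  13  15  11  15  13  15  11  11  13  12  98  93  95  97 102 106]
 [ 15  13  12  14  14  12  15  12  12  13  13  12  59 130  91 100 102 106]
 [ 13  15  14  13  12  14  15  13  12  15  13  16  31 149 109  97 100 104]]
```

The white finger ends project about 10 mm *behind* the TCP. That agrees with how far the glass lagged and with finding no wall contact, so the effective tip is at tool z ≈ −10 mm. I'll recompute with that and check feasibility.

```bash
cat >> h.py <<'E'
TIP=-.010
def corner2tcp(c,R): return np.array(c)-R.apply([.0095,0,TIP])
def cb():
    p,Q,s=cur();return B.inv().apply(p+Q.apply([.0095,0,TIP])-O),s
E
cat > s4.py <<'E'
from path import *
print(cb()[0]);y=.005
for yo in(16,18,20,24):
  for b in(28,32,36):
   j=np.array(cur()[2]["joints"]);J=[];er=[]
   for c in [[-.062,y,.06],[-.046,y,.06]]+lidpath(y):
     R=tool(YAW+yo,b);j,e=ik(corner2tcp(bx(c),R),R,j,1);J.append(j);er.append(e)
   J=np.array(J);print(yo,b,round(max(er),4),np.round(J.min(0)),np.round(J.max(0)))
R=tool(YAW+20,32)
for c in([-.064,.005,.062],):print(rel(corner2tcp(bx(c),R),R))
E
python3 s4.py
```

```text
[-0.056  0.014  0.084]
16 28 0.0 [ 19.   8. -45.  -8. -24.  96.] [ 22.  13. -27.  -4.  -5. 100.]
16 32 0.0 [ 19.   7. -42. -21. -19. 100.] [ 21.  13. -29.  -7.  -5. 114.]
16 36 0.0 [ 14.   7. -39. -41. -15. 106.] [ 20.  13. -30. -13.  -7. 138.]
18 28 0.0 [ 18.   8. -41. -15. -26. 103.] [ 21.  13. -25.  -8. -10. 110.]
18 32 0.0 [ 17.   8. -38. -28. -21. 108.] [ 19.  13. -27. -12.  -9. 124.]
18 36 0.0 [ 12.   7. -36. -44. -18. 115.] [ 17.  13. -27. -18. -11. 145.]
20 28 0.0 [ 17.   8. -39. -20. -27. 108.] [ 19.  13. -24. -11. -13. 117.]
20 32 0.0 [ 15.   8. -36. -32. -23. 114.] [ 17.  13. -25. -15. -12. 132.]
20 36 0.0 [  9.   8. -33. -47. -20. 122.] [ 15.  13. -25. -22. -15. 151.]
24 28 0.0 [ 15.   9. -35. -26. -30. 118.] [ 16.  14. -21. -15. -17. 129.]
24 32 0.0 [ 12.   9. -33. -37. -27. 124.] [ 14.  14. -22. -21. -18. 143.]
24 36 0.0 [  6.   8. -31. -49. -25. 132.] [ 12.  14. -22. -28. -20. 159.]
[-20.561   6.161  12.856  -0.001  -0.003  -0.001]
```

```bash
python3 -m pendant '[[-6.5,-3,-4,0,0,0],[-13,2,4,0,0,0],[-20.5,6,13,0,0,0],[-20.5,6,13,0,0,0]]'; python3 -m pendant '[[3.2,1.4,2,0,0,0],[6.4,2.7,4,0,0,0],[8,3.4,5,0,0,0],[8,3.4,5,0,0,0]]'; python3 -c "
from h import *
print(cb()[0])"
```

```text
time_s: 16.58
tcp_pos: [0.5687, 0.0329, 0.0484]
eef_rot: [-179.9, -32.2, 27.6]
contact_force: [0.1, -1.0, 0.9]
gripper_width: 0.0003
gripper_force: 0.0
time_s: 17.08
tcp_pos: [0.5785, 0.0348, 0.0484]
eef_rot: [-179.9, -32.2, 27.7]
contact_force: [-0.3, -0.1, 0.4]
gripper_width: 0.0007
gripper_force: 0.0
[-0.054  0.005  0.062]
```

```bash
for i in 1 2 3; do python3 -m pendant '[[0.8,0.3,0.5,0,0,0],[1.6,0.7,1,0,0,0],[1.6,0.7,1,0,0,0]]' | egrep 'tcp|contact'; done
```

```text
tcp_pos: [0.5805, 0.0349, 0.0484]
contact_force: [0.3, 0.4, -0.6]
tcp_pos: [0.5825, 0.0352, 0.0484]
contact_force: [-1.0, 0.9, -0.5]
tcp_pos: [0.5845, 0.0355, 0.0484]
contact_force: [0.2, -0.4, -0.1]
```

```bash
for i in 1 2; do python3 -m pendant '[[0.8,0.3,0.5,0,0,0],[1.6,0.7,1,0,0,0],[1.6,0.7,1,0,0,0]]' | egrep 'tcp|contact'; done; python3 -c "
from h import *
print(cb()[0])"
```

```text
tcp_pos: [0.5863, 0.0357, 0.0483]
contact_force: [-0.9, -0.2, -0.1]
tcp_pos: [0.5874, 0.0359, 0.0478]
contact_force: [-5.1, -1.1, 1.4]
[-0.045  0.005  0.061]
```

Contact with the front wall, where it was expected. Now I'll back off 1 mm and compute the lifting arc.

```bash
cat > arc.py <<'E'
import sys
from path import *
R=tool(YAW+20,32);p,Q,s=cur();print(cb()[0],s["contact_force"])
def pt(th,y=.005):
    t=np.radians(th);S=.085-.007*min(1,th/40)
    return [.0405-S*np.cos(t)-.010*np.sin(t)-.003,y,.084+S*np.sin(t)-.010*np.cos(t)]
for th in map(float,sys.argv[1:]): print(th,np.round(rel(corner2tcp(bx(pt(th)),R),R),1)[:3],np.round(rel(corner2tcp(bx(pt(th)),R),R),3)[3:])
E
python3 -m pendant '[[-1.2,-0.5,-0.8,0,0,0],[-1.2,-0.5,-0.8,0,0,0]]' | grep contact; python3 arc.py 0 4 8 12 16 20 25 30
```

```text
contact_force: [-1.4, 0.6, 0.5]
[-0.045  0.005  0.062] [-1.379  0.578  0.545]
0.0 [  4.4  -0.7 -11.2] [-0.001 -0.003 -0.   ]
4.0 [  7.8  -0.6 -16.1] [-0.001 -0.003 -0.   ]
8.0 [ 11.3  -0.4 -20.7] [-0.001 -0.003 -0.   ]
12.0 [ 15.2  -0.  -25.1] [-0.001 -0.003 -0.   ]
16.0 [ 19.3   0.4 -29.1] [-0.001 -0.003 -0.   ]
20.0 [ 23.6   1.  -32.8] [-0.001 -0.003 -0.   ]
25.0 [ 29.2   2.  -37. ] [-0.001 -0.003 -0.   ]
30.0 [ 35.1   3.1 -40.6] [-0.001 -0.003 -0.   ]
```

```bash
python3 -m pendant '[[2.2,-0.4,-5.6,0,0,0],[4.4,-0.7,-11.2,0,0,0],[7.8,-0.6,-16.1,0,0,0],[11.3,-0.4,-20.7,0,0,0],[15.2,0,-25.1,0,0,0],[19.3,0.4,-29.1,0,0,0],[23.6,1,-32.8,0,0,0],[29.2,2,-37,0,0,0],[35.1,3.1,-40.6,0,0,0],[35.1,3.1,-40.6,0,0,0]]' | egrep 'tcp|contact'; python3 arc.py 36 43 50 57 64 71 78 85 92; python3 - <<'E'
from h import *
im=cv2.cvtColor(r.capture("scene"),cv2.COLOR_RGB2BGR);im2=cv2.cvtColor(r.capture("top"),cv2.COLOR_RGB2BGR)
cv2.imwrite("pics/l7.png",np.hstack([cv2.resize(im[170:310,190:350],(400,350),interpolation=2),cv2.resize(im2[190:330,200:360],(400,350),interpolation=2)]))
E
```

```text
tcp_pos: [0.596, 0.0368, 0.1022]
contact_force: [-0.7, 0.1, -0.5]
[-0.036  0.005  0.116] [-0.737  0.144 -0.48 ]
36.0 [ 6.7  1.4 -3.4] [-0.    -0.004 -0.   ]
43.0 [15.4  3.3 -7.1] [-0.    -0.004 -0.   ]
50.0 [ 24.2   5.4 -10.3] [-0.    -0.004 -0.   ]
57.0 [ 33.2   7.8 -12.5] [-0.    -0.004 -0.   ]
64.0 [ 42.4  10.4 -13.5] [-0.    -0.004 -0.   ]
71.0 [ 51.6  13.2 -13.4] [-0.    -0.004 -0.   ]
78.0 [ 60.6  16.3 -12.1] [-0.    -0.004 -0.   ]
85.0 [69.3 19.4 -9.7] [-0.    -0.004 -0.   ]
92.0 [77.7 22.7 -6.2] [-0.    -0.004 -0.   ]
```

View pics/l7.png

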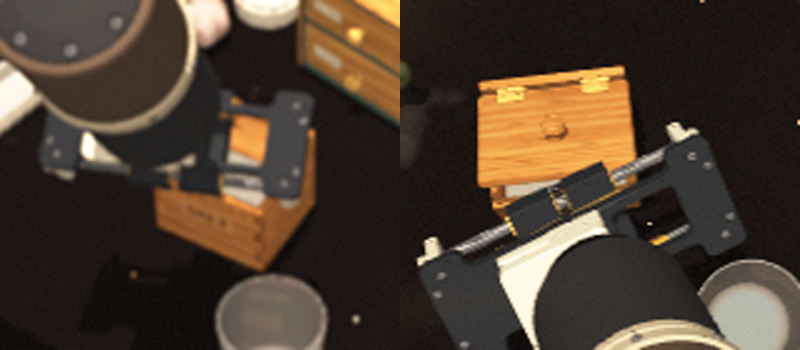

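The lid is lifted: the salt inside is visible at (520,187) below its raised front edge. The box and glass haven't moved, so I'll continue along the arc.

```bash
python3 -m pendant '[[6.7,1.4,-3.4,0,0,0],[15.4,3.3,-7.1,0,0,0],[24.2,5.4,-10.3,0,0,0],[33.2,7.8,-12.5,0,0,0],[42.4,10.4,-13.5,0,0,0],[47,11.8,-13.5,0,0,0],[51.6,13.2,-13.4,0,0,0],[56,14.7,-13,0,0,0],[60.6,16.3,-12.1,0,0,0],[65,17.8,-11,0,0,0],[69.3,19.4,-9.7,0,0,0],[73.5,21,-8,0,0,0],[77.7,22.7,-6.2,0,0,0],[77.7,22.7,-6.2,0,0,0]]' | egrep 'time|tcp|contact'; python3 arc.py 95 98 101 104
```

```text
time_s: 22.3
tcp_pos: [0.6618, 0.0456, 0.1481]
contact_force: [-0.4, 0.5, -0.3]
[0.03  0.005 0.162] [-0.407  0.519 -0.286]
95.0 [3.8 1.4 1.3] [-0.001 -0.003 -0.001]
98.0 [7.2 2.8 3.3] [-0.001 -0.003 -0.001]
101.0 [10.3  4.2  5.5] [-0.001 -0.003 -0.001]
104.0 [13.4  5.6  7.9] [-0.001 -0.003 -0.001]
```

```bash
python3 -m pendant '[[1.9,0.7,0.6,0,0,0],[3.8,1.4,1.3,0,0,0],[5.5,2.1,2.3,0,0,0],[7.2,2.8,3.3,0,0,0],[8.8,3.5,4.4,0,0,0],[10.3,4.2,5.5,0,0,0],[10.3,4.2,5.5,0,0,0],[10.3,4.2,5.5,0,0,0]]' | egrep 'time|tcp|contact'; python3 - <<'E'
from h import *
im=cv2.cvtColor(r.capture("top"),cv2.COLOR_RGB2BGR);cv2.imwrite("pics/top8.png",im)
# expected projections of lid tip edge for open angles
for th in(90,98,105):
  t=np.radians(th)
  for y in(.054,-.054):
    print(th,y,proj("top",bx([.0405-.088*np.cos(t),y,.084+.088*np.sin(t)])),proj("top",bx([.0405-.088*np.cos(t)-.01*np.sin(t),y,.084+.088*np.sin(t)-.01*np.cos(t)])))
h=cv2.cvtColor(im,cv2.COLOR_BGR2HSV);m=(h[...,0]>8)&(h[...,0]<25)&(h[...,1]>90)&(h[...,2]>90)
for v in range(190,285,5):print(v,np.flatnonzero(m[v,200:320])[[0,-1]]+200 if m[v,200:320].any() else None,m[v,200:320].sum())
E
```

```text
time_s: 23.3
tcp_pos: [0.6736, 0.0473, 0.1489]
contact_force: [-0.6, -0.5, -0.1]
90 0.054 [224.289 215.085] [224.735 220.962]
90 -0.054 [289.697 208.465] [290.285 214.313]
98 0.054 [223.824 208.059] [224.136 213.628]
98 -0.054 [289.   201.48] [289.547 207.012]
105 0.054 [223.554 202.291] [223.745 207.481]
105 -0.054 [288.437 195.756] [288.939 200.902]
190 None 0
195 None 0
200 [245 282] 34
205 [223 288] 43
210 [224 259] 33
215 [226 289] 20
220 [228 290] 14
225 [236 237] 2
230 [231 236] 6
235 None 0
240 None 0
245 None 0
250 None 0
255 [287 319] 30
260 [277 317] 41
265 [271 319] 49
270 [239 319] 80
275 [200 319] 120
280 [200 319] 120
```

The lid's edge is where about 105° open predicts. Retreating straight back and up.

```bash
python3 -m pendant '[[-5,-3,-7,0,0,0],[-12,-7,-16,0,0,0],[-25,-14,-32,0,0,0],[-37,-21,-47,0,0,0],[-60,-34,-100,0,0,0],[-60,-34,-150,0,0,0],[-60,-34,-190,0,0,0],[-60,-34,-190,0,0,0]]' | egrep 'time|tcp|contact'; python3 - <<'E'
from h import *
for n in("top","scene"):
  im=cv2.cvtColor(r.capture(n),cv2.COLOR_RGB2BGR);cv2.imwrite(f"pics/{n}9.png",im)
im=cv2.imread("pics/top9.png")
h=cv2.cvtColor(im,cv2.COLOR_BGR2HSV);m=(h[...,0]>8)&(h[...,0]<25)&(h[...,1]>90)&(h[...,2]>90)
for v in range(190,285,5):print(v,np.flatnonzero(m[v,200:305])[[0,-1]]+200 if m[v,200:305].any() else None,m[v,200:305].sum())
# glass/mugs/box shift vs earlier: template match against initial/earlier pictures
def sh(ref,box,new):
  x,y,w,hh=box;T=ref[y:y+hh,x:x+w];q=cv2.matchTemplate(new[y-20:y+hh+20,x-20:x+w+20],T,5);_,s,_,l=cv2.minMaxLoc(q);return l[0]-20,l[1]-20,round(s,3)
r0=cv2.imread("pics/top0.png")
for n,b in{"white":(420,213,72,58),"green":(132,194,75,60),"jars":(355,155,90,65),"pink":(392,292,58,54)}.items():print(n,sh(r0,b,im))
cr=cv2.imread("pics/top4.png");G=cr[143:193,188:236]
q=cv2.matchTemplate(im[270:370,290:400],G,5);_,s,_,l=cv2.minMaxLoc(q);c=(290+l[0]+24,270+l[1]+25);g=back("top",c,.093);print("glass",c,round(s,3),g,B.inv().apply(g-O))
E
```

```text
time_s: 24.35
tcp_pos: [0.5231, 0.0062, 0.2822]
contact_force: [0.3, 0.4, -1.6]
190 None 0
195 None 0
200 [245 287] 43
205 [223 288] 66
210 [224 289] 66
215 [226 289] 64
220 [228 290] 63
225 [229 290] 62
230 [231 291] 31
235 [233 291] 10
240 [234 292] 11
245 [234 292] 10
250 [235 293] 10
255 [235 293] 10
260 [236 294] 10
265 [236 295] 27
270 [237 294] 58
275 [239 269] 31
280 None 0
white (0, 0, 1.0)
green (0, 0, 0.999)
jars (0, 0, 0.999)
pink (0, 0, 0.999)
glass (342, 318) 0.536 [ 0.512 -0.104  0.093] [-0.141 -0.124  0.093]
```

The lid leans open on its stop, the bystanders haven't shifted at all, and the glass is about 0.12 m to the side of the box's centre line.

```bash
python3 -c "
from plant import r
print(r.close_job())"
```

```text
the job is handed in; nothing more can be done
None
```

The job is handed in (no verdict was returned): the glass stands upright about 0.12 m to the right of the box's centre line and the lid leans open on its stop. The gripper body brushed the box once at about 12 N and shifted it roughly 3 mm; the mugs and spice jars did not move.

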